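Clamp an instrument box in a bench fixture with its wing knob

ROBOT

A 6-joint arm with a two-finger parallel gripper is mounted at the origin on the work surface. World frame = base frame: x ahead of the robot, y to its left, z up, the work surface at z = 0. Lengths are in mm, angles in rad, forces in N, time in s.
With the tool pointing down it reaches from about 400 to 925 mm from the base axis. Payload 12.5 kg.
Tool frame: the origin (TCP) lies at the centre of the arm's flange, where the gripper is bolted on; the fingertips stand 190 mm ahead of it and the grasp point (between the pads) lies 171 mm ahead of it; z points along the fingers, y is the direction in which the jaws open and shut (so a half turn about z gives the same grasp; the last joint's range is limited). The gripper opens to 95 mm and grips with 3 to 60 N. Pads are 20 mm wide; open, the fingers measure 119 mm over their backs; the gripper's body (75 mm by 180 mm) begins 59 mm behind the grasp point.
Start: joints at [-1.395, 0.491, 1.559, -0, 1.092, -0.106], TCP at [173.823, -600.342, 404.761] pointing down, gripper open.
Joint ranges: [-3.1, 3.1], [-0.84, 2.19], [0.05, 2.79], [-1.13, 4.28], [0.06, 2.93], [-2.69, 2.69]. Speed limits (rad/s): [2.22, 2.22, 2.79, 3.14, 3.14, 3.14].

INTERFACE

Orientations are given as [roll, pitch, yaw] about the fixed x, y, z axes, in that order (R = Rz(yaw) Ry(pitch) Rx(roll)).
In Python, from cell import env gives the robot as it stands.
- The arm moves only by the shell command python3 -m pendant 'ROWS'. ROWS is JSON, a list of rows, each an object of numbers: "x", "y", "z": the shift along the tool's x, y, z in units of 150 mm (1.0 is 150 mm); "rx", "ry", "rz": the turn, a rotation vector about the tool's x, y, z in units of 45 degrees (1.0 is 45 degrees); "jaw": the opening, from 0 (shut) to 1 (fully open). In form: [{"x": .., "y": .., "z": .., "rx": .., "ry": .., "rz": .., "jaw": ..}, ...]. A call has 1 to 10 rows; each row is the pose to reach, as a shift and turn from the pose commanded when the call began, along the tool's axes at that moment; what a row does not reach only later rows make up. A row lasts 1/8 s, in which the tool goes at most 62.5 mm and 10.7 degrees, less where a joint would pass 70% of its speed; a pose out of reach is approached as far as the arm can. A call with a number of a shift or a turn outside -1 to 1 is refused whole. A call with a gripper value outside its range is refused whole. The fingers move at their own pace and stop on an object; the grip force is fixed at half the most. Time passes only in rows, so rows that repeat a pose let the fingers close. It gives the time, the measured TCP pose, the force and the opening at its end, in the units of the state.
- env.state(): the state, without advancing time (a new reading comes with each control period).
- env.read_camera(name): name is "scene" or "top" or "wrist"; returns a dict with "img" (384x512x3 uint8, red, green, blue), "fx", "fy", "cx", "cy" (pixels), "rvec" (rotation vector, rad) and "tvec" (3), from world to camera coordinates, as OpenCV has them. Camera axes: x right, y down, z forward; pixel columns grow to the right and rows downward; lengths in mm; the calibration is good to about 2 mm. A picture is of the moment at which its call begins. There is no depth.
- env.job_done(): hands the job in, once; it reports no verdict.
The state is a dict: "t": time; "joints": joint angles; "qvel": joint speeds; "tau": joint torques, N m; "eef_pos": TCP position; "tcp_rot": TCP orientation; "ft_force": force on the tool from outside, world axes, zero at the start; "moment": the same for the moment, N m; "opening": opening from 0.0 (shut) to 1.0 (fully open).
Only numpy, scipy, OpenCV 4.12 (cv2) and the standard library are available. Lean on these libraries where they do the work, as an engineer would, in place of code of your own. Each camera call takes 0.05 s, during which the arm holds its last target.

TASK

Push the grey metal box along the fence until it rests against the end stop of the bench fixture, then turn the wing knob clockwise until its cam holds the box snugly against the fence: firmly held, but not forced, as the box is thin-walled. Do not knock or bend the upright connector panel right beside the wings, let go of the knob when done, and leave the other things on the bench alone.

Things in the scene. Friction and masses are not known exactly. Their poses are not given: they have to be found in the camera images.
- fixture: Clamping fixture fixed to the bench: aluminium plate 8 mm thick spanning x -50 to +140, y -80 to +110 mm in its own axes (z up). Origin on the knob's axis at bench height. On it: wing knob, end stop, and a steel fence (130 mm along y, 24 mm above the plate) facing -x. The fence is set differently each time, its face at x = 78 to 84 mm, unmeasured; the box lies between cam and fence.
- stop_face (a point): Centre of the end stop's face, a steel block 55 mm wide (along fixture x), 22 mm high above the plate, fixed to the fixture; the face looks to fixture +y and lies at fixture y = -45 mm. Axes as the fixture's.
- module_mid (a point): Centre (half-way up) of the loose grey metal box, 60 (x) x 90 (y) x 28 mm high, 0.3 kg, on the plate (top 36 mm above the bench), about parallel with the fixture. Starts 12 to 30 mm from the stop, 1 to 1.5 mm off the fence. At the stop it is at fixture y = 0. Its +y end is free to push with closed fingertips low over the plate; sliding takes under 5 N.
- knob (a joint): Turn of the wing knob, rad, growing clockwise from above; starts at 0 to 0.2, hard stop at 2.4. Friction 0.05 Nm until the cam has pushed the box onto the fence, at 0.5 to 1.5 rad (depends on the fence); then torque rises steeply. Stays where left. Right is 10 to 25 N of cam force on the box: 0.3 to 0.45 Nm more torque than when turning freely (about 4 N per 0.1 Nm); from contact that is 0.1 to 0.3 rad further. 35 N dents the box.
- knob_grip (a point): Point on the knob's axis to grip the wings, 60 mm above the bench. The wings are one flat black plastic blade, 8 mm thick, 60 mm tip to tip, 46 to 70 mm above the bench. This point's y axis runs along the blade; at joint value 0 it is fixture y. Grip from above across the 8 mm, one finger on each wide face.
- cam (a point): Steel eccentric disc under the wings, part of the knob, 40 mm across, 10 to 31 mm above the bench, its centre 7 mm off the knob's axis; as the knob turns clockwise it pushes the box towards fixture +x. This point is the disc's centre.
- panel: Upright aluminium connector panel, 3 mm thick, 120 mm long along fixture y, on the -x side of the knob: inner face at fixture x = -37 mm (7 mm beyond the wing tips' sweep), top 60 mm above the bench. Origin at the middle of its foot. A wide-open gripper over the knob would strike or straddle it: open the fingers only a little there. 6 N damages it.
- meter: Bystander: hand-held grey multimeter lying on the bench, 150 x 78 x 34 mm, origin under its centre. Leave alone.
- driver: Bystander: screwdriver with a black handle lying on the bench. Leave alone.
- tub: Bystander: open white plastic tub 110 x 90 x 45 mm, origin under its centre. Leave alone.

How it is judged:
By the outcome, as a careful person would: the job done as asked, in the order asked, and still so for the second after the job is handed in, with the robot touching nothing.
It also fails if it takes over 64 s, if anything falls off the work surface, if the arm or the gripper's body presses on something with over 40 N, if the wrist force passes 120 N, or if a joint passes its speed limit or range.

## Working session

There is one attempt and no reset: what is moved stays moved. The work goes in short steps, Python scripts to look and compute and a shell command to move; the robot and the scene stay as the last step left them, time stands still between calls to the robot, and variables do not carry over. Pictures are saved under pics/ and viewed, and the job is handed in when it is done.

```bash
mkdir -p pics; ls; python3 - <<'E'
from cell import env
import cv2
s=env.state();print(s)
for n in("scene","top","wrist"):
    c=env.read_camera(n);cv2.imwrite(f"pics/{n}0.png",c["img"][:,:,::-1]);print(n,c["fx"],c["cx"],c["cy"],c["rvec"],c["tvec"])
E
```

```text
pics
{'t': 0.0, 'joints': array([-1.39457586e+00,  4.91554943e-01,  1.55944047e+00, -1.53462971e-05,
        1.09170951e+00, -1.05604217e-01]), 'qvel': array([-1.53191682e-04,  6.65349286e-04, -2.64385289e-03,  1.89088740e-03,
        3.82580429e-04,  3.78075077e-05]), 'tau': array([ 2.81080072e-03, -6.12625694e+01, -2.58178765e+01,  6.94704219e-02,
        4.82255383e-02, -9.45014153e-05]), 'eef_pos': array([ 173.83057006, -600.30644504,  404.1675942 ]), 'tcp_rot': array([-3.14048514e+00, -1.03707502e-04,  2.81831709e-01]), 'ft_force': array([0.74879819, 1.50434459, 0.16273692]), 'moment': array([-0.00308628,  0.01921458,  0.01594329]), 'opening': 0.9999737504922398}
scene 383.6625142773479 252.84231689631127 188.06810851907184 [ 1.86829155  1.23562333 -0.62594402] [-218.27960041 -204.67570145 1306.65558776]
top 439.7550904463872 252.92330491725392 192.5969472878454 [ 2.17109702 -2.20026821  0.06014546] [  26.90838022  468.94945581 1180.68148713]
wrist 269.360628787849 254.53240288965333 187.103653770571 [-2.3146307   1.73988974  0.25848531] [-625.03351072  -32.98223185  391.44541396]
```

View pics/scene0.png

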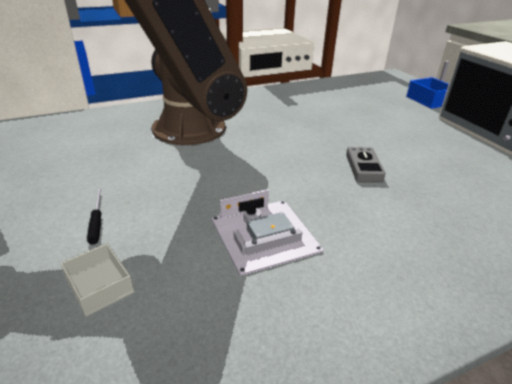

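View pics/top0.png

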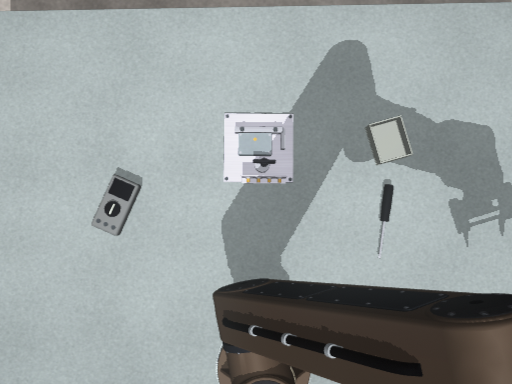

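View pics/wrist0.png

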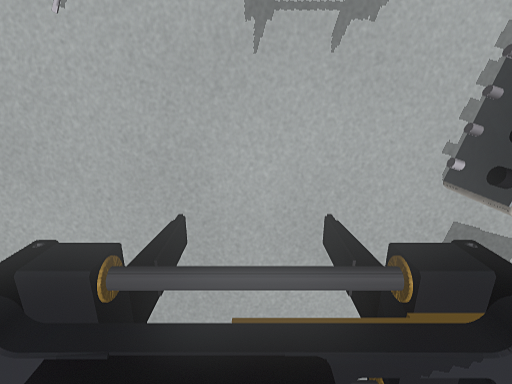

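```bash
cat > h.py <<'E'
import numpy as np,cv2
def ray(c,px,z):
    K=np.array([[c["fx"],0,c["cx"]],[0,c["fy"],c["cy"]],[0,0,1.]])
    R,_=cv2.Rodrigues(np.array(c["rvec"],float));t=np.array(c["tvec"],float).ravel()
    o=-R.T@t;d=R.T@np.linalg.inv(K)@np.array([px[0],px[1],1.])
    return o+d*(z-o[2])/d[2]
def proj(c,P):
    K=np.array([[c["fx"],0,c["cx"]],[0,c["fy"],c["cy"]],[0,0,1.]])
    return cv2.projectPoints(np.array(P,float).reshape(-1,1,3),np.array(c["rvec"],float),np.array(c["tvec"],float),K,None)[0].reshape(-1,2)
E
python3 - <<'E'
import cv2
a=cv2.imread("pics/top0.png")[100:195,205:315];cv2.imwrite("pics/top0z.png",cv2.resize(a,None,fx=6,fy=6,interpolation=cv2.INTER_CUBIC))
E
python3 - <<'E'
from cell import env
from h import *
c=env.read_camera("top");im=c["img"].astype(int)
m=((im.min(2)>165)&(abs(im[:,:,0]-im[:,:,1])<25)).astype(np.uint8)*255
sub=np.zeros_like(m);sub[100:195,205:305]=m[100:195,205:305]
print(im[120,228],im[60,258])
cs,_=cv2.findContours(sub,0,2);k=max(cs,key=cv2.contourArea);r=cv2.minAreaRect(k);b=cv2.boxPoints(r);print(r,b)
for p in b:print(ray(c,p,8))
E
```

```text
[235 234 242] [172 183 184]
((250.0, 147.0), (89.99998474121094, 93.99998474121094), 0.0) [[205.      194.     ]
 [205.      100.00001]
 [295.      100.     ]
 [295.      194.     ]]
[467.63441245 151.8609226    8.        ]
[728.79056976 150.22914769   8.        ]
[724.9593512  -99.15084846   8.        ]
[464.29351777 -94.17549157   8.        ]
```

View pics/top0z.png

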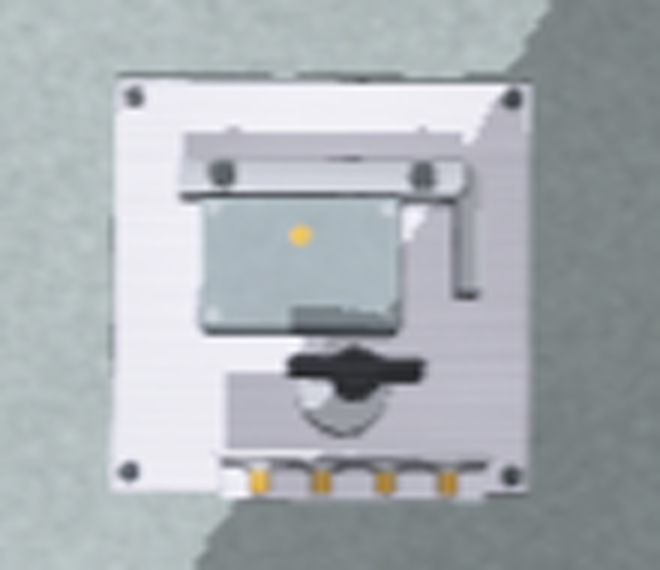

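```bash
cat > loc.py <<'E'
from cell import env
from h import *
c=env.read_camera("top");im=c["img"].astype(int)
m=(((im[:,:,2]-im[:,:,1])>3)).astype(np.uint8)*255
sub=np.zeros_like(m);sub[105:190,210:310]=m[105:190,210:310]
sub=cv2.morphologyEx(sub,cv2.MORPH_OPEN,np.ones((3,3)))
cs,_=cv2.findContours(sub,0,2);k=max(cs,key=cv2.contourArea);r=cv2.minAreaRect(k);b=cv2.boxPoints(r);print(r)
W=np.array([ray(c,p,8) for p in b]);print(W)
for p in [(134,97),(512,100),(511,476),(128,471)]:
    print("screw",ray(c,(205+(p[0]+.5)/6-.5,100+(p[1]+.5)/6-.5),10))
for n,p,z in [("wingL",(288,366),70),("wingR",(425,371),70),("boxTL",(202,198),36),("boxTR",(402,198),36),("boxBR",(402,327),36),("boxBL",(202,325),36),("stop bottomR",(480,297),30),("stop left",(455,290),30)]:
    print(n,ray(c,(205+(p[0]+.5)/6-.5,100+(p[1]+.5)/6-.5),z))
E
python3 loc.py
```

```text
((258.0, 148.0), (70.0, 70.0), 90.0)
[[691.49661665 100.60721445   8.        ]
 [688.5715699  -92.93253307   8.        ]
 [494.51034768 -89.28375112   8.        ]
 [497.15165368 102.32116963   8.        ]]
screw [683.14173496  89.70696129  10.        ]
screw [679.12711135 -84.09113099  10.        ]
screw [505.66092859 -80.45049416  10.        ]
screw [510.3697841   94.06543891  10.        ]
wingL [549.35293521  20.03213509  70.        ]
wingR [546.32486583 -39.37962908  70.        ]
boxTL [630.46512304  57.90108294  36.        ]
boxTR [629.14202064 -31.8670024   36.        ]
boxBR [570.82543654 -30.94849531  36.        ]
boxBL [573.00991228  58.53286158  36.        ]
stop bottomR [584.82298743 -66.45663384  30.        ]
stop left [588.16048136 -55.27056291  30.        ]
```

```bash
cat > plan.py <<'E'
import sys
from cell import env
from h import *
from scipy.spatial.transform import Rotation as Ro
O=np.array([549.0,-9.3]);YF=-0.023
def fx2w(x,y):
    c,s=np.cos(YF),np.sin(YF);return O+np.array([c*x-s*y,s*x+c*y])
def show(P=None,yaw=None):
    s=env.state();p=np.array(s["eef_pos"]);R=Ro.from_euler("xyz",s["tcp_rot"])
    f=p[:2]-O;c,sn=np.cos(YF),np.sin(YF)
    print("t%.2f"%s["t"],p.round(1),s["tcp_rot"].round(4),"fix",(c*f[0]+sn*f[1]).round(1),(-sn*f[0]+c*f[1]).round(1),"F",s["ft_force"].round(2),"M",s["moment"].round(3),"op",round(s["opening"],3),"j",s["joints"].round(2))
    if P is not None:
        d=R.inv().apply(np.array(P)-p)/150
        r=(R.inv()*Ro.from_euler("xyz",[np.pi,0,yaw])).as_rotvec()/np.radians(45)
        print("shift",d.round(3),"turn",r.round(3))
E
python3 - <<'E'
from plan import *
show([*fx2w(54,97),404],np.pi/2-.023)
E
python3 -m pendant '[{"x":1,"y":-0.89,"rz":-1,"jaw":0},{"x":1,"y":-0.89,"rz":-1,"jaw":0},{"x":1,"y":-0.89,"rz":-1,"jaw":0},{"x":1,"y":-0.89,"rz":-1,"jaw":0},{"x":1,"y":-0.89,"rz":-1,"jaw":0}]'
python3 - <<'E'
from plan import *
show([*fx2w(54,97),404],np.pi/2-.023)
E
```

```text
t0.25 [ 173.8 -600.3  404.5] [-3.1411 -0.      0.2818] fix -361.5 -599.5 F [0.58 0.12 0.25] M [ 0.015 -0.001  0.001] op 0.999 j [-1.39  0.49  1.56 -0.    1.09 -0.11]
shift [ 4.036 -3.598  0.005] turn [-0.    -0.    -1.612]
t0.25 [ 173.8 -600.3  404.5] [-3.1411 -0.      0.2818] fix -361.5 -599.5 F [0.58 0.12 0.25] M [ 0.015 -0.001  0.001] op 0.999 j [-1.39  0.49  1.56 -0.    1.09 -0.11]
shift [ 4.036 -3.598  0.005] turn [-0.    -0.    -1.612]invalid input
```

```bash

python3 -m pendant '[{"x":1.0,"y":-0.89,"z":0.0,"rx":0.0,"ry":0.0,"rz":-0.9,"jaw":0.0},{"x":1.0,"y":-0.89,"z":0.0,"rx":0.0,"ry":0.0,"rz":-0.9,"jaw":0.0},{"x":1.0,"y":-0.89,"z":0.0,"rx":0.0,"ry":0.0,"rz":-0.9,"jaw":0.0},{"x":1.0,"y":-0.89,"z":0.0,"rx":0.0,"ry":0.0,"rz":-0.9,"jaw":0.0}]'
python3 - <<'E'
from plan import *
show([*fx2w(54,97),404],np.pi/2-.023)
E
```

```text
t: 0.75
eef_pos: [282.1, -427.6, 405.1]
tcp_rot: [-3.141, -0.0, 0.997]
ft_force: [-0.2, -0.9, -0.3]
opening: 0.64
t0.75 [ 282.1 -427.6  405.1] [-3.1415e+00 -3.0000e-04  9.9680e-01] fix -257.2 -424.4 F [-0.21 -0.86 -0.31] M [-0.028 -0.062  0.042] op 0.64 j [-1.12  0.33  1.83  0.    0.98 -0.54]
shift [ 4.048 -0.052  0.008] turn [-0.    -0.    -0.702]
```

```bash

python3 -m pendant '[{"x":1.0,"y":0.0,"z":0.0,"rx":0.0,"ry":0.0,"rz":0.0,"jaw":0.0},{"x":1.0,"y":0.0,"z":0.0,"rx":0.0,"ry":0.0,"rz":0.0,"jaw":0.0},{"x":1.0,"y":0.0,"z":0.0,"rx":0.0,"ry":0.0,"rz":0.0,"jaw":0.0}]'
python3 -m pendant '[{"x":1.0,"y":0.0,"z":0.0,"rx":0.0,"ry":0.0,"rz":0.0,"jaw":0.0},{"x":1.0,"y":0.0,"z":0.0,"rx":0.0,"ry":0.0,"rz":0.0,"jaw":0.0},{"x":1.0,"y":0.0,"z":0.0,"rx":0.0,"ry":0.0,"rz":0.0,"jaw":0.0}]'
python3 -m pendant '[{"x":1.0,"y":0.0,"z":0.0,"rx":0.0,"ry":0.0,"rz":-0.7,"jaw":0.0},{"x":1.0,"y":0.0,"z":0.0,"rx":0.0,"ry":0.0,"rz":-0.7,"jaw":0.0},{"x":1.0,"y":0.0,"z":0.0,"rx":0.0,"ry":0.0,"rz":-0.7,"jaw":0.0}]'
python3 - <<'E'
from plan import *
show([*fx2w(54,97),404],np.pi/2-.023)
E
```

```text
t: 1.12
eef_pos: [364.2, -302.7, 404.9]
tcp_rot: [3.141, -0.0, 0.991]
ft_force: [0.4, 0.0, 0.6]
opening: 0.318
t: 1.5
eef_pos: [446.8, -177.4, 404.8]
tcp_rot: [3.141, -0.0, 0.991]
ft_force: [-0.1, -0.6, -0.6]
opening: 0.024
t: 1.88
eef_pos: [529.3, -52.0, 404.6]
tcp_rot: [3.141, -0.0, 1.547]
ft_force: [-0.6, -0.1, 0.0]
opening: 0.005
t1.88 [529.3 -52.  404.6] [ 3.1414e+00 -1.0000e-04  1.5469e+00] fix -18.7 -43.1 F [-0.58 -0.12  0.02] M [-0.003 -0.129  0.027] op 0.005 j [-0.22  0.36  1.79  0.    1.   -0.2 ]
shift [0.934 0.484 0.004] turn [ 0.    -0.    -0.001]
```

```bash

python3 -m pendant '[{"x":0.93,"y":0.48,"z":0.0,"rx":0.0,"ry":0.0,"rz":0.0,"jaw":0.0},{"x":0.93,"y":0.48,"z":0.0,"rx":0.0,"ry":0.0,"rz":0.0,"jaw":0.0},{"x":0.93,"y":0.48,"z":0.0,"rx":0.0,"ry":0.0,"rz":0.0,"jaw":0.0},{"x":0.93,"y":0.48,"z":0.0,"rx":0.0,"ry":0.0,"rz":0.0,"jaw":0.0}]'
python3 - <<'E'
from plan import *
c=env.read_camera("wrist");cv2.imwrite("pics/w1.png",c["img"][:,:,::-1])
show([*fx2w(54,97),404],np.pi/2-.023)
for z,pts in ((8,[(-50,-80),(140,-80),(140,110),(-50,110)]),(70,[(0,30),(0,-30)]),(30,[(50,-45)])):
    print(proj(c,[[*fx2w(*p),z] for p in pts]).round(0))
E
```

```text
t: 2.38
eef_pos: [605.1, 84.4, 404.1]
tcp_rot: [-3.141, 0.0, 1.541]
ft_force: [0.3, -1.2, -0.8]
opening: 0.002
t2.42 [604.6  83.2 404.3] [-3.1409e+00  3.0000e-04  1.5401e+00] fix 53.5 93.7 F [-0.37 -0.36  0.43] M [-0.09  -0.17  -0.014] op 0.007 j [ 0.03  0.47  1.6  -0.    1.07  0.06]
shift [0.022 0.003 0.002] turn [-0.001  0.    -0.01 ]
[[191. 272.]
 [309. 272.]
 [316. 155.]
 [181. 155.]]
[[213. 226.]
 [215. 267.]]
[[253. 260.]]
```

View pics/w1.png

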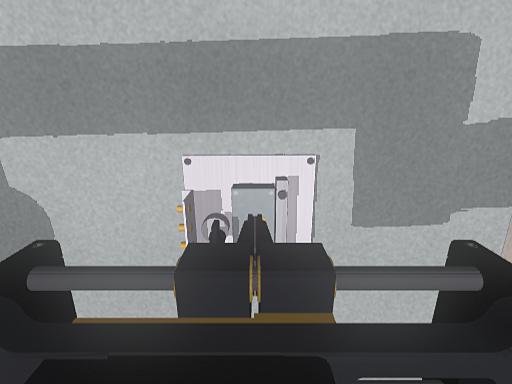

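```bash

python3 -m pendant '[{"x":0.02,"y":0.0,"z":1.0,"rx":0.0,"ry":0.0,"rz":-0.01,"jaw":0.0},{"x":0.02,"y":0.0,"z":1.0,"rx":0.0,"ry":0.0,"rz":-0.01,"jaw":0.0},{"x":0.02,"y":0.0,"z":1.0,"rx":0.0,"ry":0.0,"rz":-0.01,"jaw":0.0}]'
python3 -m pendant '[{"x":0.0,"y":0.0,"z":0.15,"rx":0.0,"ry":0.0,"rz":0.0,"jaw":0.0},{"x":0.0,"y":0.0,"z":0.3,"rx":0.0,"ry":0.0,"rz":0.0,"jaw":0.0},{"x":0.0,"y":0.0,"z":0.31,"rx":0.0,"ry":0.0,"rz":0.0,"jaw":0.0},{"x":0.0,"y":0.0,"z":0.31,"rx":0.0,"ry":0.0,"rz":0.0,"jaw":0.0}]'
python3 - <<'E'
from plan import *
show([*fx2w(54,97),206],np.pi/2-.023)
c=env.read_camera("wrist");cv2.imwrite("pics/w2.png",c["img"][:,:,::-1])
E
```

```text
t: 2.8
eef_pos: [603.6, 84.2, 251.7]
tcp_rot: [-3.137, 0.0, 1.545]
ft_force: [-0.1, -0.1, 0.6]
opening: 0.007
t: 3.3
eef_pos: [604.8, 84.9, 209.0]
tcp_rot: [3.141, 0.0, 1.545]
ft_force: [-0.5, 0.2, -0.7]
opening: 0.004
t3.30 [604.8  84.9 209. ] [3.1409e+00 1.0000e-04 1.5455e+00] fix 53.7 95.5 F [-0.47  0.24 -0.65] M [ 0.029 -0.155 -0.01 ] op 0.004 j [ 0.03  0.72  1.75 -0.    0.67  0.06]
shift [0.01  0.002 0.02 ] turn [ 0.001  0.    -0.003]
```

View pics/w2.png

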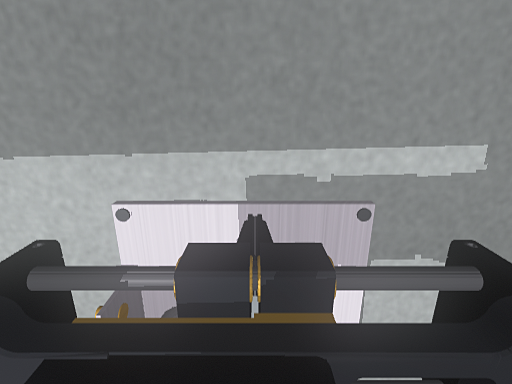

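```bash

python3 -m pendant '[{"x":-0.04,"y":0.0,"z":0.01,"rx":0.0,"ry":0.0,"rz":0.0,"jaw":0.0},{"x":-0.07,"y":0.0,"z":0.01,"rx":0.0,"ry":0.0,"rz":0.0,"jaw":0.0},{"x":-0.09,"y":0.0,"z":0.01,"rx":0.0,"ry":0.0,"rz":0.0,"jaw":0.0},{"x":-0.11,"y":0.0,"z":0.01,"rx":0.0,"ry":0.0,"rz":0.0,"jaw":0.0},{"x":-0.13,"y":0.0,"z":0.01,"rx":0.0,"ry":0.0,"rz":0.0,"jaw":0.0}]'
python3 -m pendant '[{"x":-0.015,"y":0.0,"z":0.0,"rx":0.0,"ry":0.0,"rz":0.0,"jaw":0.0},{"x":-0.03,"y":0.0,"z":0.0,"rx":0.0,"ry":0.0,"rz":0.0,"jaw":0.0},{"x":-0.045,"y":0.0,"z":0.0,"rx":0.0,"ry":0.0,"rz":0.0,"jaw":0.0},{"x":-0.06,"y":0.0,"z":0.0,"rx":0.0,"ry":0.0,"rz":0.0,"jaw":0.0},{"x":-0.075,"y":0.0,"z":0.0,"rx":0.0,"ry":0.0,"rz":0.0,"jaw":0.0}]'
python3 - <<'E'
from plan import *
show([*fx2w(54,55),206],np.pi/2-.023)
c=env.read_camera("top");cv2.imwrite("pics/t2.png",cv2.resize(c["img"][100:195,205:315,::-1],None,fx=6,fy=6,interpolation=cv2.INTER_CUBIC))
E
```

```text
t: 3.98
eef_pos: [604.3, 66.0, 206.8]
tcp_rot: [3.141, -0.0, 1.546]
ft_force: [-0.1, 2.5, 1.5]
opening: 0.001
t: 4.6
eef_pos: [604.0, 54.7, 206.7]
tcp_rot: [-3.142, 0.0, 1.546]
ft_force: [0.7, 1.9, 2.0]
opening: 0.006
t4.60 [604.   54.7 206.7] [-3.1416e+00  1.0000e-04  1.5463e+00] fix 53.5 65.2 F [0.66 1.93 1.97] M [ 0.384 -0.085 -0.045] op 0.006 j [-0.02  0.72  1.77 -0.    0.66  0.01]
shift [-0.068  0.003  0.005] turn [-0.     0.    -0.002]
```

View pics/t2.png

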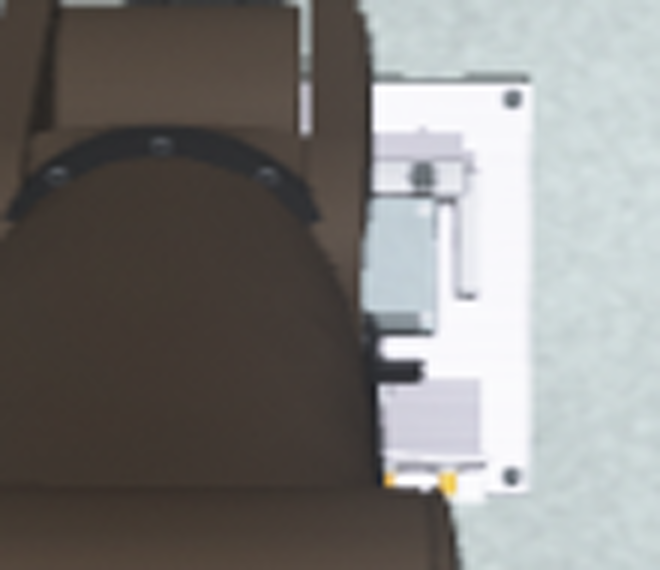

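```bash

python3 -m pendant '[{"x":-0.01,"y":0.0,"z":0.0,"rx":0.0,"ry":0.0,"rz":0.0,"jaw":0.0},{"x":-0.02,"y":0.0,"z":0.0,"rx":0.0,"ry":0.0,"rz":0.0,"jaw":0.0},{"x":-0.03,"y":0.0,"z":0.0,"rx":0.0,"ry":0.0,"rz":0.0,"jaw":0.0},{"x":-0.04,"y":0.0,"z":0.0,"rx":0.0,"ry":0.0,"rz":0.0,"jaw":0.0},{"x":-0.045,"y":0.0,"z":0.0,"rx":0.0,"ry":0.0,"rz":0.0,"jaw":0.0}]'
python3 -m pendant '[{"x":-0.005,"y":0.0,"z":0.0,"rx":0.0,"ry":0.0,"rz":0.0,"jaw":0.0},{"x":-0.007,"y":0.0,"z":0.0,"rx":0.0,"ry":0.0,"rz":0.0,"jaw":0.0},{"x":-0.007,"y":0.0,"z":0.0,"rx":0.0,"ry":0.0,"rz":0.0,"jaw":0.0}]'
python3 - <<'E'
from plan import *
show([*fx2w(54,55),206],np.pi/2-.023)
E
```

```text
t: 5.28
eef_pos: [603.8, 48.0, 206.7]
tcp_rot: [-3.142, 0.0, 1.546]
ft_force: [0.9, 1.6, 0.8]
opening: 0.006
t: 5.65
eef_pos: [603.8, 47.0, 206.7]
tcp_rot: [-3.142, 0.0, 1.546]
ft_force: [0.3, 0.8, 0.9]
opening: 0.003
t5.65 [603.8  47.  206.7] [-3.1415e+00  2.0000e-04  1.5463e+00] fix 53.5 57.5 F [0.29 0.76 0.89] M [ 0.122 -0.114  0.04 ] op 0.003 j [-0.03  0.71  1.77 -0.    0.66 -0.01]
shift [-0.017  0.003  0.005] turn [-0.     0.    -0.002]
```

```bash

for i in 1 2; do
python3 -m pendant '[{"x":-0.004,"y":0.0,"z":0.0,"rx":0.0,"ry":0.0,"rz":0.0,"jaw":0.0},{"x":-0.008,"y":0.0,"z":0.0,"rx":0.0,"ry":0.0,"rz":0.0,"jaw":0.0},{"x":-0.008,"y":0.0,"z":0.0,"rx":0.0,"ry":0.0,"rz":0.0,"jaw":0.0}]'; done
python3 - <<'E'
from plan import *
show([*fx2w(54,55),206],np.pi/2-.023)
E
```

```text
t: 6.02
eef_pos: [603.7, 46.4, 206.7]
tcp_rot: [-3.141, -0.001, 1.546]
ft_force: [-0.5, 6.9, 1.7]
opening: 0.008
t: 6.4
eef_pos: [603.6, 46.1, 206.7]
tcp_rot: [-3.142, -0.002, 1.546]
ft_force: [0.1, 15.2, 0.1]
opening: 0.004
t6.40 [603.6  46.1 206.7] [-3.1415e+00 -1.8000e-03  1.5461e+00] fix 53.3 56.6 F [ 0.06 15.2   0.07] M [ 2.661 -0.143 -0.021] op 0.004 j [-0.03  0.71  1.77  0.    0.66 -0.01]
shift [-0.011  0.004  0.005] turn [-0.    -0.002 -0.002]
```

```bash

python3 -m pendant '[{"x":0.05,"y":0.0,"z":0.0,"rx":0.0,"ry":0.0,"rz":0.0,"jaw":0.0},{"x":0.15,"y":0.0,"z":0.0,"rx":0.0,"ry":0.0,"rz":0.0,"jaw":0.0},{"x":0.15,"y":0.0,"z":-0.4,"rx":0.0,"ry":0.0,"rz":0.0,"jaw":0.0},{"x":0.15,"y":0.0,"z":-0.8,"rx":0.0,"ry":0.0,"rz":0.0,"jaw":0.26},{"x":0.15,"y":0.0,"z":-0.9,"rx":0.0,"ry":0.0,"rz":0.0,"jaw":0.26},{"x":0.15,"y":0.0,"z":-0.9,"rx":0.0,"ry":0.0,"rz":0.0,"jaw":0.26}]'
python3 - <<'E'
from plan import *
c=env.read_camera("wrist");cv2.imwrite("pics/w3.png",c["img"][:,:,::-1])
show([*fx2w(0,0),300],np.pi/2-.05)
print(proj(c,[[*fx2w(*p),70] for p in [(0,30),(0,-30),(0,0)]]).round(1))
E
```

```text
t: 7.15
eef_pos: [604.1, 67.5, 342.2]
tcp_rot: [3.14, 0.0, 1.547]
ft_force: [1.0, -0.1, 0.3]
opening: 0.241
t7.20 [604.   67.4 340.9] [-3.1407e+00  2.0000e-04  1.5464e+00] fix 53.3 77.9 F [ 0.58  0.36 -0.42] M [-0.008 -0.064 -0.057] op 0.249 j [ 0.    0.54  1.67 -0.    0.94  0.03]
shift [-0.52  -0.354  0.273] turn [-0.001  0.     0.033]
[[202.9 236.6]
 [206.1 285.9]
 [204.5 262. ]]
```

View pics/w3.png

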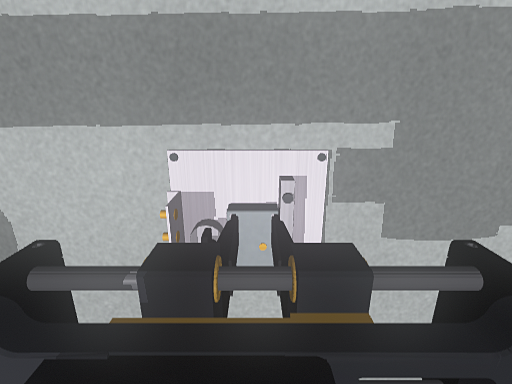

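```bash

python3 -m pendant '[{"x":-0.9,"y":-0.35,"z":0.0,"rx":0.0,"ry":0.0,"rz":0.0,"jaw":0.26},{"x":-0.9,"y":-0.35,"z":0.0,"rx":0.0,"ry":0.0,"rz":0.0,"jaw":0.26},{"x":-0.9,"y":-0.35,"z":0.0,"rx":0.0,"ry":0.0,"rz":0.0,"jaw":0.26},{"x":-0.9,"y":-0.35,"z":0.0,"rx":0.0,"ry":0.0,"rz":0.0,"jaw":0.26},{"x":-0.9,"y":-0.35,"z":0.0,"rx":0.0,"ry":0.0,"rz":0.0,"jaw":0.26}]'
python3 - <<'E'
from plan import *
c=env.read_camera("wrist");cv2.imwrite("pics/w4.png",cv2.resize(c["img"][100:250,140:380,::-1],None,fx=3.33,fy=3.33,interpolation=cv2.INTER_CUBIC))
np.savez("w4.npz",**c)
show([*fx2w(0,0),300],np.pi/2-.05)
print(proj(c,[[*fx2w(*p),70] for p in [(0,30),(0,-30),(0,0)]]).round(1))
c=env.read_camera("top");cv2.imwrite("pics/t3.png",cv2.resize(c["img"][100:195,205:315,::-1],None,fx=6,fy=6,interpolation=cv2.INTER_CUBIC))
E
```

```text
t: 7.82
eef_pos: [549.0, -65.6, 341.0]
tcp_rot: [-3.141, -0.0, 1.547]
ft_force: [0.8, -0.5, 0.2]
opening: 0.258
t7.88 [549.  -65.4 341.2] [-3.1410e+00 -2.0000e-04  1.5474e+00] fix 1.3 -56.1 F [ 0.12 -0.39  0.37] M [-0.051 -0.172 -0.043] op 0.26 j [-0.24  0.46  1.81  0.    0.87 -0.21]
shift [ 0.374 -0.009  0.275] turn [-0.001 -0.     0.034]
[[253.6 100.1]
 [253.7 166.4]
 [253.6 134.4]]
```

View pics/w4.png

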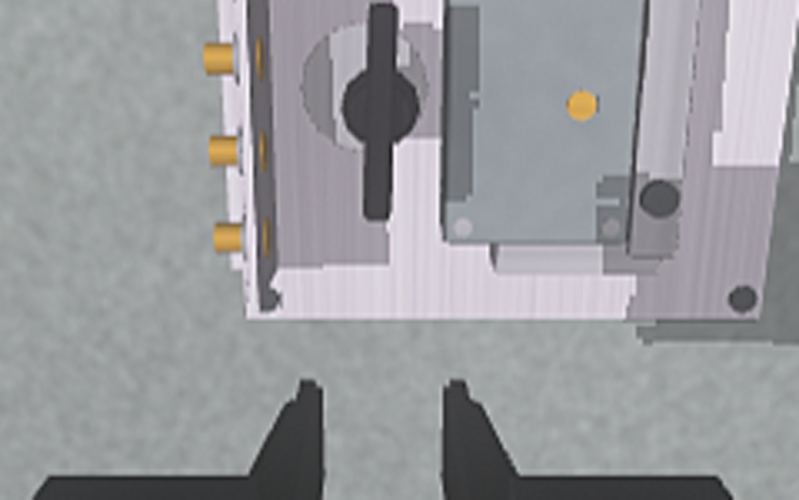

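View pics/t3.png

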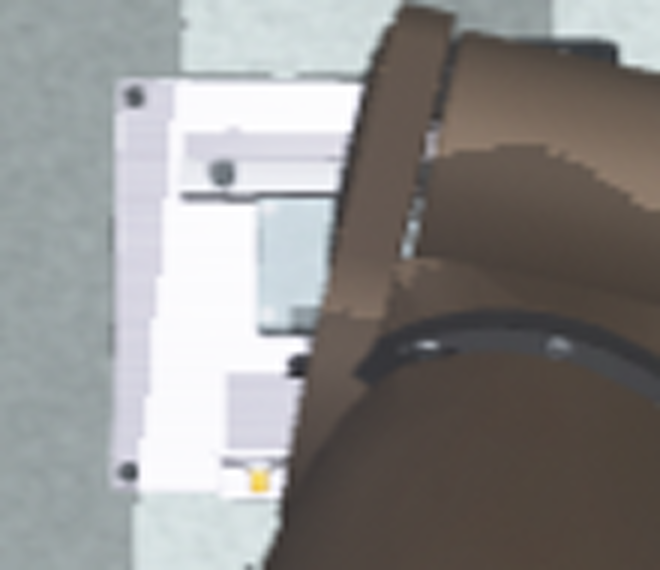

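```bash
python3 - <<'E'
from plan import *
c=np.load("w4.npz")
u=lambda x,y:(140+(x+.5)/3.333-.5,100+(y+.5)/3.333-.5)
for n,p,z in [("top",(383,4),70),("bot",(377,220),70),("hub",(380,107),70),("box corner",(443,242),36),("stop L corner top",(491,272),30),("screw R",(742,299),10),("plateBL",(247,319),8),("plateBR",(758,319),8)]:
    print(n,ray(c,u(*p),z).round(1))
for n,p in (("BL",(-50,-80)),("BR",(140,-80))): print(n,fx2w(*p))
show([*fx2w(0,0),300],np.pi/2-.05)
E
```

```text
top [550.6  20.   70. ]
bot [547.4 -38.5  70. ]
hub [549.1  -6.9  70. ]
box corner [568.3 -53.8  36. ]
stop L corner top [584.7 -66.   30. ]
screw R [678.1 -84.   10. ]
plateBL [497.9 -88.    8. ]
plateBR [685.5 -92.5   8. ]
BL [497.17338664 -88.12894232]
BR [687.12313385 -92.49855704]
t7.92 [549.  -65.4 341.3] [-3.1412e+00 -1.0000e-04  1.5478e+00] fix 1.3 -56.0 F [-0.07  0.14 -0.23] M [-0.068 -0.115  0.04 ] op 0.26 j [-0.24  0.46  1.81  0.    0.87 -0.22]
shift [ 0.374 -0.008  0.276] turn [-0.001 -0.     0.034]
```

```bash

python3 -m pendant '[{"x":0.38,"y":-0.009,"z":0.1,"rx":0.0,"ry":0.0,"rz":0.04,"jaw":0.26},{"x":0.38,"y":-0.009,"z":0.2,"rx":0.0,"ry":0.0,"rz":0.04,"jaw":0.26},{"x":0.38,"y":-0.009,"z":0.35,"rx":0.0,"ry":0.0,"rz":0.04,"jaw":0.26},{"x":0.38,"y":-0.009,"z":0.45,"rx":0.0,"ry":0.0,"rz":0.04,"jaw":0.26},{"x":0.38,"y":-0.009,"z":0.45,"rx":0.0,"ry":0.0,"rz":0.04,"jaw":0.26}]'
python3 - <<'E'
from plan import *
c=env.read_camera("wrist");cv2.imwrite("pics/w5.png",c["img"][:,:,::-1])
show([549,-8.5,233],np.pi/2-.055)
E
```

```text
t: 8.55
eef_pos: [548.6, -9.6, 273.2]
tcp_rot: [-3.14, -0.0, 1.515]
ft_force: [-0.7, -0.2, 0.9]
opening: 0.261
t8.60 [548.8  -9.6 274. ] [-3.1410e+00  1.0000e-04  1.5149e+00] fix -0.2 -0.3 F [-0.18  0.54 -0.24] M [-0.072 -0.106  0.024] op 0.261 j [-0.14  0.56  1.88 -0.    0.71 -0.08]
shift [0.008 0.001 0.274] turn [-0.001  0.    -0.001]
```

View pics/w5.png

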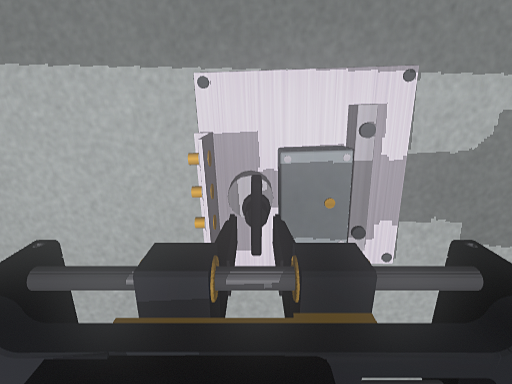

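```bash

python3 -m pendant '[{"x":0.008,"y":0.0,"z":0.1,"rx":0.0,"ry":0.0,"rz":0.0,"jaw":0.26},{"x":0.008,"y":0.0,"z":0.2,"rx":0.0,"ry":0.0,"rz":0.0,"jaw":0.26},{"x":0.008,"y":0.0,"z":0.27,"rx":0.0,"ry":0.0,"rz":0.0,"jaw":0.26},{"x":0.008,"y":0.0,"z":0.275,"rx":0.0,"ry":0.0,"rz":0.0,"jaw":0.26},{"x":0.008,"y":0.0,"z":0.275,"rx":0.0,"ry":0.0,"rz":0.0,"jaw":0.26}]'
python3 - <<'E'
from plan import *
c=env.read_camera("wrist");cv2.imwrite("pics/w6.png",c["img"][:,:,::-1])
show([549,-8.5,233],np.pi/2-.055)
E
```

```text
t: 9.22
eef_pos: [548.8, -8.4, 232.9]
tcp_rot: [3.141, 0.0, 1.515]
ft_force: [2.8, -0.4, -1.9]
opening: 0.264
t9.28 [548.7  -8.4 233.1] [3.1412e+00 1.0000e-04 1.5148e+00] fix -0.3 0.9 F [ 2.3   0.09 -0.94] M [-0.076 -0.441  0.002] op 0.261 j [-0.14  0.62  1.9  -0.    0.62 -0.08]
shift [-0.001  0.002  0.001] turn [ 0.     0.    -0.001]
```

View pics/w6.png

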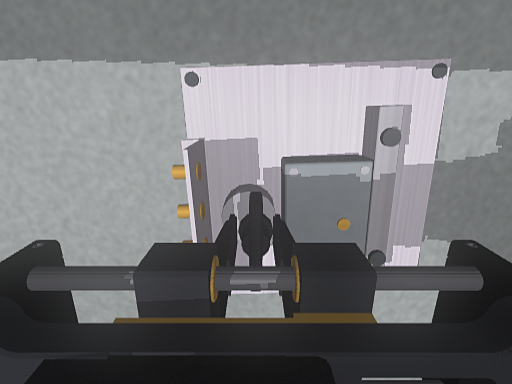

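```bash

python3 -m pendant '[{"x":0.0,"y":0.0,"z":-0.02,"rx":0.0,"ry":0.0,"rz":0.0,"jaw":0.26},{"x":0.0,"y":0.0,"z":-0.035,"rx":0.0,"ry":0.0,"rz":0.0,"jaw":0.26},{"x":0.0,"y":0.0,"z":-0.035,"rx":0.0,"ry":0.0,"rz":0.0,"jaw":0.26}]'
python3 - <<'E'
from plan import *
c=env.read_camera("wrist");cv2.imwrite("pics/w7.png",cv2.resize(c["img"][130:280,160:360,::-1],None,fx=4,fy=4,interpolation=cv2.INTER_CUBIC))
show([549,-8.5,233],np.pi/2-.055)
E
```

```text
t: 9.65
eef_pos: [548.5, -8.3, 238.6]
tcp_rot: [3.141, 0.0, 1.515]
ft_force: [0.3, 0.4, -0.1]
opening: 0.266
t9.70 [548.5  -8.3 238.5] [3.1415e+00 1.0000e-04 1.5149e+00] fix -0.5 1.0 F [-0.38  0.18 -0.72] M [ 0.028 -0.106 -0.018] op 0.26 j [-0.14  0.61  1.9  -0.    0.63 -0.08]
shift [-0.001  0.003  0.036] turn [ 0.     0.    -0.001]
```

View pics/w7.png

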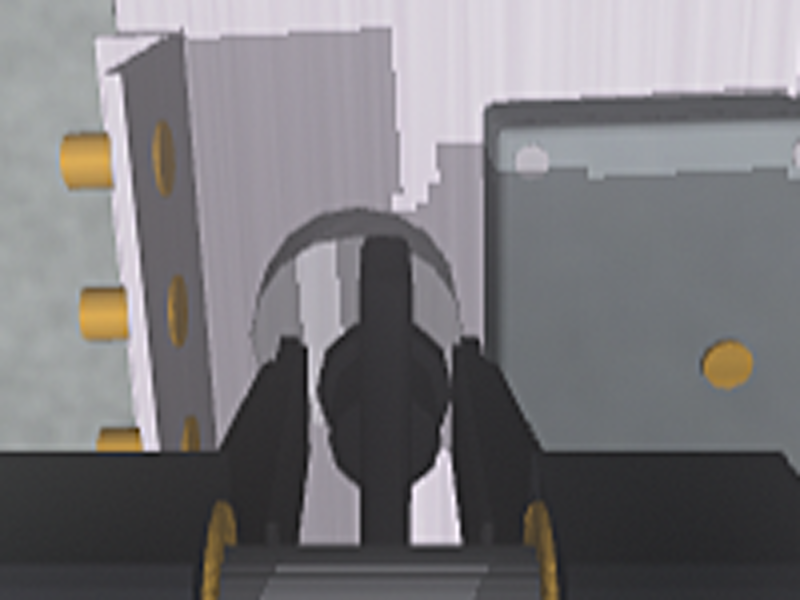

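```bash

python3 -m pendant '[{"x":0.0,"y":0.008,"z":0.0,"rx":0.0,"ry":0.0,"rz":0.0,"jaw":0.15},{"x":0.0,"y":0.008,"z":0.0,"rx":0.0,"ry":0.0,"rz":0.0,"jaw":0.0},{"x":0.0,"y":0.008,"z":0.0,"rx":0.0,"ry":0.0,"rz":0.0,"jaw":0.0},{"x":0.0,"y":0.008,"z":0.0,"rx":0.0,"ry":0.0,"rz":0.0,"jaw":0.0}]'
python3 - <<'E'
from plan import *
show([549,-8.5,233],np.pi/2-.055)
E
```

```text
t: 10.2
eef_pos: [549.6, -8.4, 238.1]
tcp_rot: [-3.141, 0.0, 1.515]
ft_force: [-2.7, -0.4, 1.7]
opening: 0.083
t10.20 [549.6  -8.4 238.1] [-3.1407  0.      1.5148] fix 0.6 0.9 F [-2.66 -0.42  1.65] M [-0.062  0.461 -0.013] op 0.083 j [-0.14  0.61  1.9  -0.    0.63 -0.08]
shift [-0.001 -0.004  0.034] turn [-0.001  0.    -0.001]
```

```bash

python3 -m pendant '[{"x":0.0,"y":-0.002,"z":0.0,"rx":0.0,"ry":0.0,"rz":0.1,"jaw":0.0},{"x":0.0,"y":-0.002,"z":0.0,"rx":0.0,"ry":0.0,"rz":0.2,"jaw":0.0}]'
python3 -c "
from plan import *
show()"
python3 -m pendant '[{"x":0.0,"y":0.0,"z":0.0,"rx":0.0,"ry":0.0,"rz":0.1,"jaw":0.0},{"x":0.0,"y":0.0,"z":0.0,"rx":0.0,"ry":0.0,"rz":0.2,"jaw":0.0}]'
python3 -c "
from plan import *
show()"
```

```text
t: 10.45
eef_pos: [549.5, -8.4, 238.1]
tcp_rot: [-3.141, 0.0, 1.355]
ft_force: [-0.6, 0.5, 1.4]
opening: 0.084
t10.45 [549.5  -8.4 238.1] [-3.1414e+00  2.0000e-04  1.3555e+00] fix 0.5 0.9 F [-0.57  0.52  1.44] M [-0.016  0.136 -0.021] op 0.084 j [-0.14  0.61  1.9  -0.    0.63  0.08]
t: 10.7
eef_pos: [549.5, -8.4, 238.1]
tcp_rot: [3.142, 0.0, 1.198]
ft_force: [-0.7, -0.9, 0.4]
opening: 0.081
t10.70 [549.5  -8.4 238.1] [3.1416e+00 2.0000e-04 1.1984e+00] fix 0.5 0.9 F [-0.7 -0.9  0.4] M [-0.06   0.164 -0.012] op 0.081 j [-0.14  0.61  1.9  -0.    0.63  0.24]
```

```bash
cat > m.py <<'E'
from plan import *
Z=[]
for i in range(4):
    s=env.state();Z.append([*s["ft_force"],s["moment"][2]]);env.read_camera("wrist")
c=env.read_camera("wrist")
Z=np.array(Z);f=Z.mean(0);s=env.state()
print("t%.2f yaw %.4f turned %.4f F %s Mz mean %.3f"%(s["t"],s["tcp_rot"][2],1.5148-s["tcp_rot"][2],f[:3].round(2),f[3]),Z[:,3].round(3),"op %.3f j6 %.3f"%(s["opening"],s["joints"][5]))
cv2.imwrite("pics/m.png",cv2.resize(c["img"][130:280,160:360,::-1],None,fx=4,fy=4))
E
python3 m.py
python3 -m pendant '[{"x":0.0,"y":0.0,"z":0.0,"rx":0.0,"ry":0.0,"rz":0.05,"jaw":0.0},{"x":0.0,"y":0.0,"z":0.0,"rx":0.0,"ry":0.0,"rz":0.1,"jaw":0.0}]'
python3 m.py; cp pics/m.png pics/m1.png
```

```text
t10.95 yaw 1.2023 turned 0.3125 F [-0.84 -0.72  0.18] Mz mean -0.029 [-0.012 -0.061 -0.017 -0.027] op 0.082 j6 0.233
t: 11.2
eef_pos: [549.6, -8.4, 238.1]
tcp_rot: [3.142, 0.0, 1.122]
ft_force: [-1.5, -0.2, -0.4]
opening: 0.082
t11.45 yaw 1.1234 turned 0.3914 F [-1.31 -0.54 -0.34] Mz mean -0.027 [ 0.011  0.    -0.076 -0.042] op 0.083 j6 0.312
```

View pics/m1.png

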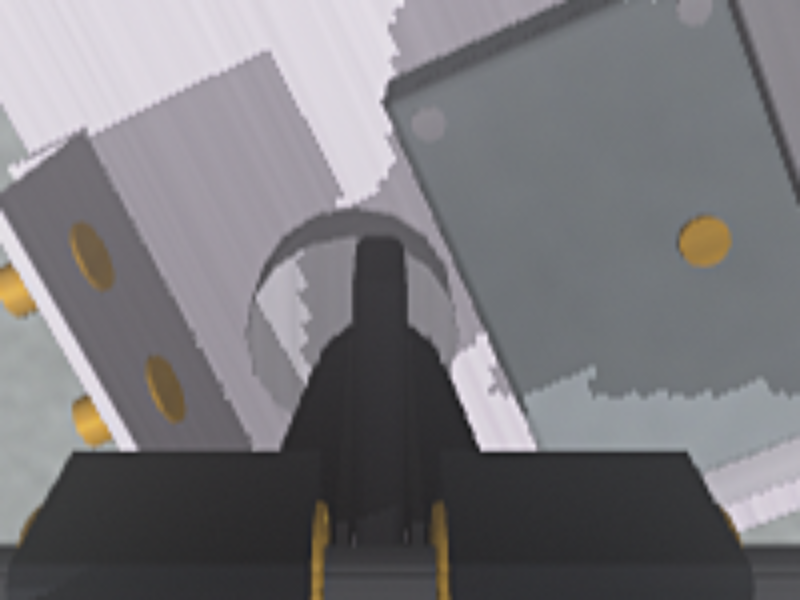

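```bash

for i in 1 2 3; do python3 -m pendant '[{"x":0.0,"y":0.0,"z":0.0,"rx":0.0,"ry":0.0,"rz":0.05,"jaw":0.0},{"x":0.0,"y":0.0,"z":0.0,"rx":0.0,"ry":0.0,"rz":0.1,"jaw":0.0}]' >/dev/null
python3 m.py;done
```

```text
t11.95 yaw 1.0448 turned 0.4700 F [-0.56 -0.84 -1.4 ] Mz mean -0.015 [ 0.07  -0.051 -0.043 -0.038] op 0.086 j6 0.391
t12.45 yaw 0.9662 turned 0.5486 F [ 0.05 -1.24 -2.39] Mz mean 0.009 [ 0.106  0.027 -0.047 -0.05 ] op 0.079 j6 0.469
t12.95 yaw 0.8877 turned 0.6271 F [ 0.65 -1.34 -3.83] Mz mean -0.012 [ 0.115 -0.    -0.075 -0.087] op 0.084 j6 0.548
```

```bash
cat > r.py <<'E'
from cell import env
s=env.state();print("t%.2f turned %.4f Mz %.3f F"%(s["t"],1.5148-s["tcp_rot"][2],s["moment"][2]),s["ft_force"].round(1),"tau6 %.3f"%s["tau"][5], "z %.1f"%s["eef_pos"][2])
E
for i in 1 2 3 4 5 6; do python3 -m pendant '[{"x":0.0,"y":0.0,"z":0.0,"rx":0.0,"ry":0.0,"rz":0.03,"jaw":0.0}]' >/dev/null
python3 r.py;done
```

```text
t13.07 turned 0.6522 Mz 0.013 F [ 0.8 -1.6 -4.7] tau6 -0.470 z 238.2
t13.20 turned 0.6767 Mz 0.013 F [ 1.2 -3.4 -5.3] tau6 -0.282 z 238.2
t13.32 turned 0.7004 Mz 0.023 F [ 1.6 -3.5 -4.9] tau6 -0.260 z 238.2
t13.45 turned 0.7240 Mz 0.045 F [ 2.4 -4.  -4.2] tau6 -0.257 z 238.2
t13.57 turned 0.7476 Mz 0.081 F [ 2.3 -4.5 -5.7] tau6 -0.256 z 238.2
t13.70 turned 0.7712 Mz 0.029 F [ 3.2 -4.5 -6.8] tau6 -0.256 z 238.2
```

```bash

python3 -m pendant '[{"x":0.0,"y":0.004,"z":0.004,"rx":0.0,"ry":0.0,"rz":0.03,"jaw":0.0}]' >/dev/null;python3 r.py
for i in 1 2 3 4 5 ; do python3 -m pendant '[{"x":0.0,"y":0.0,"z":0.0,"rx":0.0,"ry":0.0,"rz":0.03,"jaw":0.0}]' >/dev/null
python3 r.py;done
```

```text
t13.82 turned 0.7949 Mz 0.049 F [-3.4  1.1 10.6] tau6 -0.244 z 238.1
t13.95 turned 0.8183 Mz 0.056 F [-1.4  0.6  4.7] tau6 -0.262 z 238.1
t14.07 turned 0.8419 Mz 0.082 F [-1.5  0.3  5.8] tau6 -0.259 z 238.1
t14.20 turned 0.8654 Mz 0.084 F [-1.5  0.1  5.4] tau6 -0.258 z 238.1
t14.32 turned 0.8889 Mz 0.042 F [-1.9 -0.1  6.5] tau6 -0.258 z 238.1
t14.45 turned 0.9126 Mz 0.070 F [-2.9 -0.4  6.3] tau6 -0.232 z 238.1
```

```bash

for i in 1 2 3 4 5 6 7; do python3 -m pendant '[{"x":0.0,"y":0.0,"z":0.0,"rx":0.0,"ry":0.0,"rz":0.03,"jaw":0.0}]' >/dev/null
python3 r.py;done
```

```text
t14.57 turned 0.9361 Mz 0.020 F [-2.7 -0.1  6.2] tau6 -0.226 z 238.1
t14.70 turned 0.9595 Mz 0.107 F [-1.5  0.4  6.3] tau6 -0.227 z 238.1
t14.82 turned 0.9831 Mz 0.068 F [-1.9 -0.   5.5] tau6 -0.226 z 238.1
t14.95 turned 1.0067 Mz 0.065 F [-1.6  0.2  5.7] tau6 -0.226 z 238.1
t15.07 turned 1.0302 Mz 0.088 F [-2.1 -0.2  6.7] tau6 -0.226 z 238.1
t15.20 turned 1.0538 Mz 0.056 F [-1.9  0.5  6.1] tau6 -0.226 z 238.1
t15.32 turned 1.0773 Mz 0.047 F [-1.7 -0.3  5.4] tau6 -0.226 z 238.1
```

```bash

for i in 1 2 3 4 5 6; do python3 -m pendant '[{"x":0.0,"y":0.0,"z":0.0,"rx":0.0,"ry":0.0,"rz":0.03,"jaw":0.0}]' >/dev/null
python3 r.py;done; python3 m.py; cp pics/m.png pics/m2.png
```

```text
t15.45 turned 1.1009 Mz 0.076 F [-2.4  0.   6.3] tau6 -0.226 z 238.1
t15.57 turned 1.1244 Mz 0.059 F [-2.  -0.5  6.2] tau6 -0.226 z 238.1
t15.70 turned 1.1480 Mz 0.082 F [-1.6 -1.4  6.3] tau6 -0.226 z 238.1
t15.82 turned 1.1715 Mz 0.187 F [-2.1 -0.7  6.7] tau6 -0.150 z 238.1
t15.95 turned 1.1947 Mz 0.361 F [-2.8 -0.1  6.5] tau6 0.048 z 238.1
t16.07 turned 1.2179 Mz 0.461 F [-2.5 -0.3  6. ] tau6 0.183 z 238.1
t16.32 yaw 0.2978 turned 1.2170 F [-2.6   0.    6.45] Mz mean 0.485 [0.461 0.432 0.543 0.505] op 0.082 j6 1.138
```

View pics/m2.png

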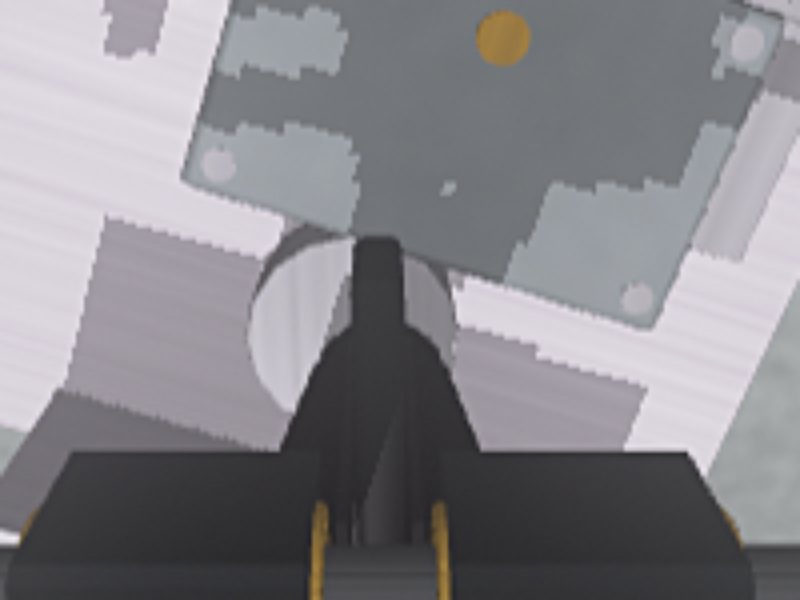

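```bash
python3 - <<'E'
from plan import *
c=env.read_camera("wrist");cv2.imwrite("pics/w8.png",cv2.resize(c["img"][30:280,120:450,::-1],None,fx=2.4,fy=2.4,interpolation=cv2.INTER_CUBIC))
c=env.read_camera("top");cv2.imwrite("pics/t4.png",cv2.resize(c["img"][100:195,205:315,::-1],None,fx=6,fy=6,interpolation=cv2.INTER_CUBIC))
c=env.read_camera("scene");cv2.imwrite("pics/s4.png",cv2.resize(c["img"][180:280,200:330,::-1],None,fx=6,fy=6,interpolation=cv2.INTER_CUBIC))
E
python3 r.py
```

```text
t16.48 turned 1.2170 Mz 0.486 F [-2.   0.5  5.7] tau6 0.473 z 238.1
```

View pics/w8.png

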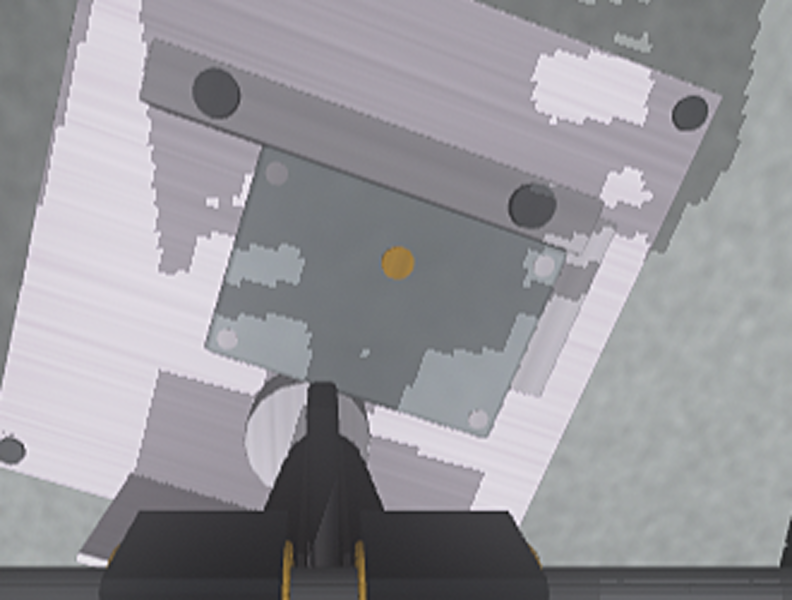

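View pics/s4.png

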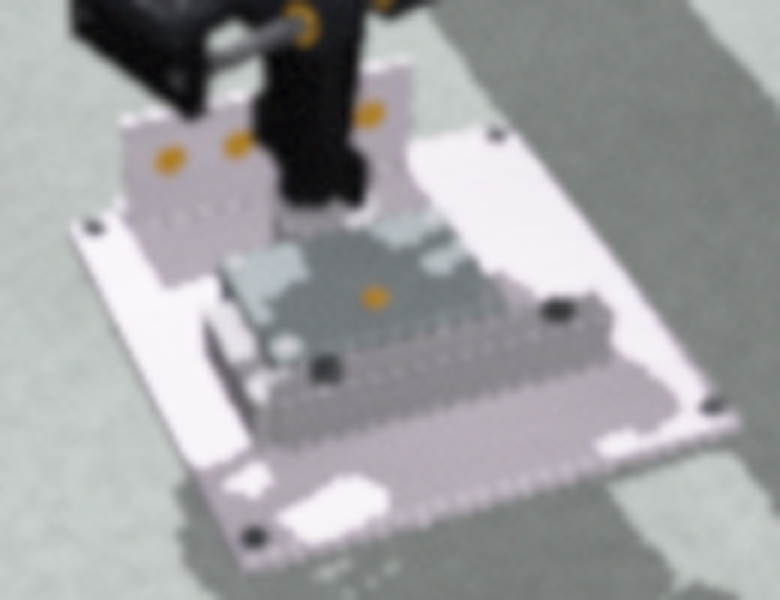

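View pics/t4.png

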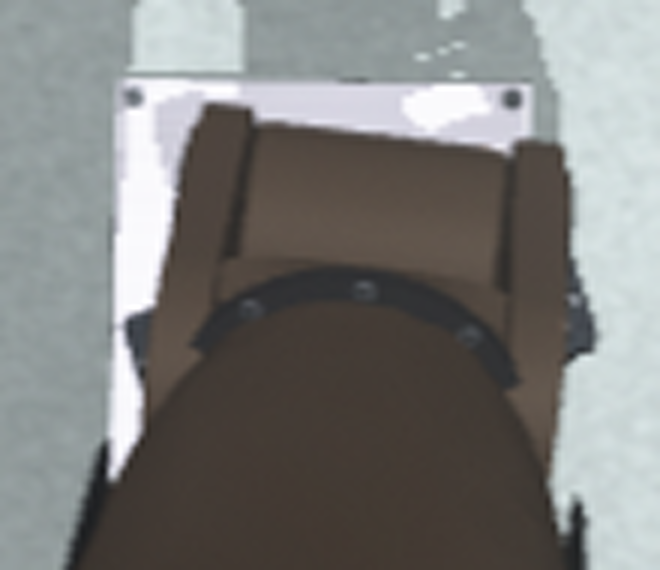

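```bash

python3 -m pendant '[{"x":0.0,"y":0.0,"z":0.0,"rx":0.0,"ry":0.0,"rz":0.0,"jaw":0.2},{"x":0.0,"y":0.0,"z":0.0,"rx":0.0,"ry":0.0,"rz":0.0,"jaw":0.2},{"x":0.0,"y":0.0,"z":0.0,"rx":0.0,"ry":0.0,"rz":0.0,"jaw":0.2}]'
python3 - <<'E'
from plan import *
show()
c=env.read_camera("wrist");cv2.imwrite("pics/w9.png",cv2.resize(c["img"][130:280,160:360,::-1],None,fx=4,fy=4))
E
```

```text
t: 16.85
eef_pos: [549.9, -8.8, 237.5]
tcp_rot: [-3.142, 0.0, 0.297]
ft_force: [0.4, -0.9, 0.5]
opening: 0.199
t16.85 [549.9  -8.8 237.5] [-3.1415e+00  1.0000e-04  2.9720e-01] fix 0.9 0.5 F [ 0.43 -0.89  0.47] M [ 0.024 -0.035 -0.062] op 0.199 j [-0.14  0.61  1.9  -0.    0.63  1.14]
```

View pics/w9.png

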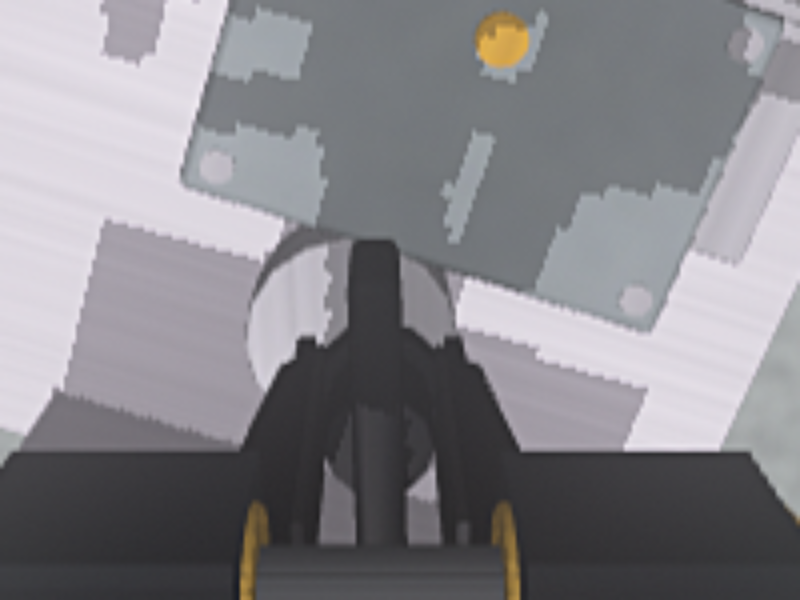

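```bash

python3 -m pendant '[{"x":0.0,"y":0.0,"z":-0.1,"rx":0.0,"ry":0.0,"rz":0.0,"jaw":0.2},{"x":0.0,"y":0.0,"z":-0.3,"rx":0.0,"ry":0.0,"rz":0.0,"jaw":0.2},{"x":0.0,"y":0.0,"z":-0.7,"rx":0.0,"ry":0.0,"rz":0.0,"jaw":0.2},{"x":-0.4,"y":0.0,"z":-0.8,"rx":0.0,"ry":0.0,"rz":0.0,"jaw":0.2},{"x":-0.4,"y":0.0,"z":-0.8,"rx":0.0,"ry":0.0,"rz":0.0,"jaw":0.2},{"x":-0.4,"y":0.0,"z":-0.8,"rx":0.0,"ry":0.0,"rz":0.0,"jaw":0.2}]'
python3 - <<'E'
from plan import *
show()
c=env.read_camera("wrist");np.savez("w10.npz",**c);cv2.imwrite("pics/w10.png",cv2.resize(c["img"][80:280,140:400,::-1],None,fx=3,fy=3,interpolation=cv2.INTER_CUBIC))
E
```

```text
t: 17.65
eef_pos: [492.8, -26.5, 358.5]
tcp_rot: [3.141, -0.002, 0.297]
ft_force: [-0.1, 1.2, -0.2]
opening: 0.203
t17.65 [492.8 -26.5 358.5] [ 3.1408e+00 -1.6000e-03  2.9710e-01] fix -55.8 -18.5 F [-0.08  1.24 -0.21] M [-0.004 -0.028  0.03 ] op 0.203 j [-0.19  0.37  1.93  0.    0.85  1.09]
```

View pics/w10.png

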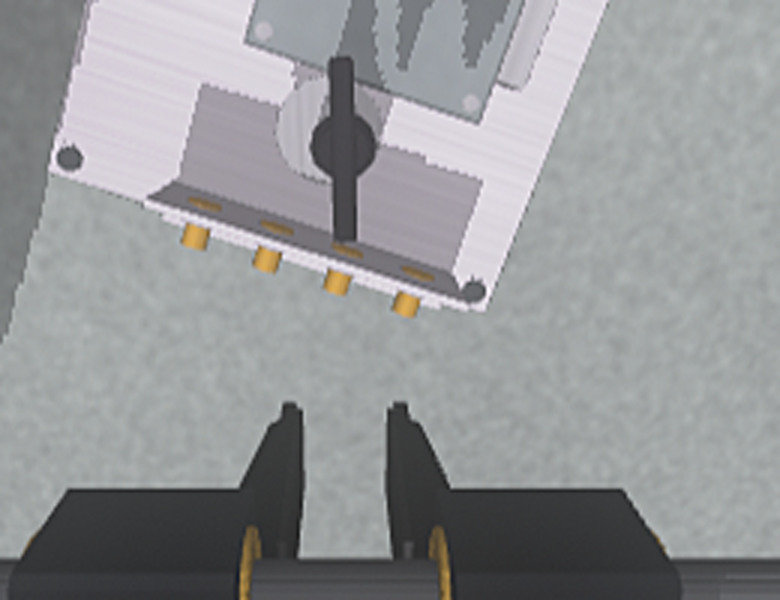

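```bash
python3 - <<'E'
from plan import *
def ang(f,sx,sy,k,a,b):
    c=np.load(f);u=lambda p:(sx+(p[0]+.5)/k-.5,sy+(p[1]+.5)/k-.5)
    A,B=ray(c,u(a),70),ray(c,u(b),70);d=A-B;print(A.round(1),B.round(1),(A+B)[:2]/2,np.linalg.norm(d),np.arctan2(d[1],d[0]))
ang("w10.npz",140,80,3,(340.5,58),(345,240))
ang("w4.npz",140,100,3.333,(383,4),(377,220))
# finer: segment dark blade
for f,box in (("w10.npz",(95,165,235,275)),("w4.npz",(100,170,240,270))):
    c=np.load(f);im=c["img"].astype(int);y0,y1,x0,x1=box
    m=(im[y0:y1,x0:x1].max(2)<75).astype(np.uint8)
    n,l,st,_=cv2.connectedComponentsWithStats(m);k=1+st[1:,4].argmax();ys,xs=np.where(l==k)
    P=np.array([ray(c,(x+x0,y+y0),70)[:2] for x,y in zip(xs,ys)])
    w,v=np.linalg.eigh(np.cov(P.T));d=v[:,1]*np.sign(v[0,1]);print(f,st[k],P.mean(0).round(1),"axis angle",np.arctan2(d[1],d[0]))
E
```

```text
[ 5.768e+02 -1.000e-01  7.000e+01] [521.5 -18.5  70. ] [549.15224927  -9.31384656] 58.21677305074495 0.3213187187222129
[550.6  20.   70. ] [547.4 -38.5  70. ] [548.99177624  -9.2709665 ] 58.62434374214026 1.517470588796787
w10.npz [  9   4  21  61 315] [549.1  -9.7] axis angle 0.32114879910086697
w4.npz [  3   1  23  65 457] [549.1  -8.2] axis angle 1.5046570991474768
```

```bash

python3 -m pendant '[{"x":0.0,"y":0.0,"z":0.0,"rx":0.0,"ry":0.0,"rz":-0.2,"jaw":0.2},{"x":0.0,"y":0.0,"z":0.0,"rx":0.0,"ry":0.0,"rz":-0.4,"jaw":0.2},{"x":0.0,"y":0.0,"z":0.0,"rx":0.0,"ry":0.0,"rz":-0.6,"jaw":0.2},{"x":0.0,"y":0.0,"z":0.0,"rx":0.0,"ry":0.0,"rz":-0.8,"jaw":0.2},{"x":0.0,"y":0.0,"z":0.0,"rx":0.0,"ry":0.0,"rz":-0.8,"jaw":0.26}]'
python3 -c "
from plan import *
show([549,-65.4,341.2],1.5474)"
```

```text
t: 18.32
eef_pos: [493.3, -26.2, 357.1]
tcp_rot: [-3.141, 0.0, 0.925]
ft_force: [0.5, -0.3, -0.6]
opening: 0.244
t18.32 [493.3 -26.2 357.1] [-3.141e+00  4.000e-04  9.252e-01] fix -55.3 -18.2 F [ 0.47 -0.28 -0.58] M [-0.045 -0.071  0.013] op 0.244 j [-0.19  0.37  1.93 -0.    0.84  0.46]
shift [0.015 0.454 0.106] turn [-0.001  0.    -0.792]
```

```bash

python3 -m pendant '[{"x":0.015,"y":0.454,"z":0.1,"rx":0.0,"ry":0.0,"rz":-0.2,"jaw":0.26},{"x":0.015,"y":0.454,"z":0.106,"rx":0.0,"ry":0.0,"rz":-0.4,"jaw":0.26},{"x":0.015,"y":0.454,"z":0.106,"rx":0.0,"ry":0.0,"rz":-0.6,"jaw":0.26},{"x":0.015,"y":0.454,"z":0.106,"rx":0.0,"ry":0.0,"rz":-0.792,"jaw":0.26},{"x":0.015,"y":0.454,"z":0.106,"rx":0.0,"ry":0.0,"rz":-0.792,"jaw":0.26},{"x":0.015,"y":0.454,"z":0.106,"rx":0.0,"ry":0.0,"rz":-0.792,"jaw":0.26}]'
python3 - <<'E'
from plan import *
show([549,-65.4,341.2],1.5474)
c=env.read_camera("wrist");np.savez("w11.npz",**c)
a=np.load("w4.npz")["img"];b=c["img"]
f=lambda i:cv2.resize(np.ascontiguousarray(i[100:205,200:380,::-1]),None,fx=4.3,fy=2.8,interpolation=cv2.INTER_CUBIC)
cv2.imwrite("pics/cmp.png",np.vstack([f(a),f(b)]))
E
```

```text
t: 19.08
eef_pos: [548.6, -65.5, 341.6]
tcp_rot: [-3.141, 0.0, 1.543]
ft_force: [-0.1, -0.6, -0.1]
opening: 0.261
t19.07 [548.6 -65.5 341.6] [-3.1414  0.      1.5431] fix 0.8 -56.2 F [-0.13 -0.57 -0.13] M [-0.055 -0.117  0.018] op 0.261 j [-0.24  0.46  1.81 -0.    0.87 -0.21]
shift [0.001 0.003 0.002] turn [-0.     0.    -0.005]
```

View pics/cmp.png

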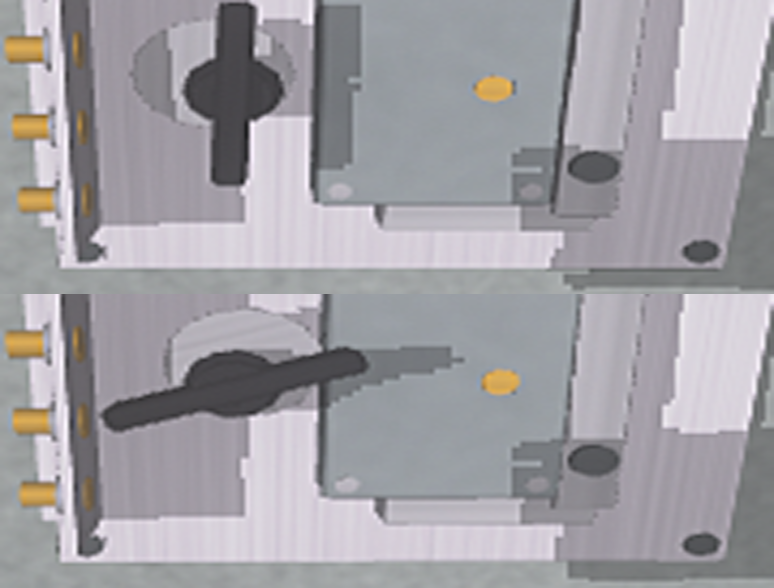

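```bash
python3 -c "
from cell import env
print(env.job_done()); print(env.state()['t'])"
```

```text
the job is handed in; nothing more can be done
None
the job is handed in; nothing more can be done
```

I pushed the box along the fence to the end stop, turned the knob clockwise until the cam clamped it, then let go and backed off. The job was handed in at about 19 s.

**Box:** Contact with the stop showed as 15 N on the fingertips. The last wrist picture shows the box still at the stop. It moved about 1.5 mm towards the fence, which closed the gap.

**Clamping:** Turning freely took about 0.065 Nm, and the final torque was about 0.485 Nm. The rise of about 0.42 Nm is inside the 0.3 to 0.45 Nm range and implies about 17 N on the box. After release the blade had turned about 1.19 rad, against 1.22 rad for the tool, so it stayed put to within about 0.02 rad.

**Checks that disagreed:**
- The torque came up within about 0.06 rad of contact, not the 0.1 to 0.3 rad stated. I went by the torque and by the picture of the closed gap.
- The stop was met about 1.6 mm earlier than my estimate of the fixture's position predicted, within the roughly 2 mm camera calibration.

**Other contact:** On the first descent a finger touched something with under 3 N sideways, most likely the knob's hub, so I raised the grip about 5 mm. The panel looks undisturbed in the last picture. I did not go near the other things on the bench, but I did not photograph them again at the end.

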